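# Load a label cassette under the push-push cover of a label printer

### The job

Load the label printer: press the press mark of its closed cover once so that the push-push catch lets go and the cover rises, set the narrow label cassette (not the wide one) fully home in the bay, nose to the front, and let go; then swing the cover shut and press again until the catch holds it. Press with feeling, only until the catch bottoms out: it is plastic and more than 15 N on the cover breaks it; leave all else on the bench where it stands.

Things in the scene. Friction and masses are not known exactly. Their poses are not given: they have to be found in the camera images.
- printer: White label printer, fixed, 236 mm deep (x) x 184 mm wide (y), 128 mm high, cover shut. Origin: centre of its underside; x to its rear (display and keys look to -x), z up; yaw within 0.25 rad of the robot's x. The console before the cover is up to 95 mm high. A push-push catch holds the cover at mid front edge. Under the cover a level deck 85 mm above the bench, the cassette bay sunk in it.
- bay (a point): Centre of the bay's floor, axes as the printer's, at [22, 0, 60] mm in the printer's frame, 25 mm below the deck. The bay is 89 mm (x) x 59 mm (y), with a slot for the cassette's nose reaching 14 mm further to the front (-x), 21 mm wide, centred at y = -17 mm: 1.5 mm clearance all round the cassette; a 4 mm lead-in at 45 degrees around the mouth.
- cover (a joint): Angle (rad) of the black cover: 0 latched (top level), 1.85 fully open (leaning back past upright), to -0.12 while pressed. Pressing it to the end of the catch's travel and letting it up again frees it if latched, latches it if free. Freed, a damped spring raises it fully in about 5 s and keeps it up. Swinging it shut by its front edge at 0.5 rad/s takes 2 to 4 N; not latched, it rises again.
- press_mark (a point): Middle of the ribbed press mark, on the cover's outer face above the catch, 128 mm above the bench when latched; z: outward normal, x: to the hinge. Pressed here the cover yields at 1 to 4 N; the catch's travel ends, unseen, 6 to 14 mm down (differs between printers), where force climbs some 20 N per mm: 5 to 10 N there is enough. Over 15 N of gripper or arm on the cover, any way, breaks the catch.
- cover_hinge (a point): Middle of the cover's hinge axis (along the printer's y), at [92, 0, 118] mm in the printer's frame. The cover's outer face lies 10 mm outside the axis, its front edge 145 mm and the press mark 128 mm from it; plate 6 mm thick, 172 mm wide, 40 mm skirts on the inside at sides and front. Open, its front edge stands 260 mm above the bench, about 50 mm behind the hinge.
- cassette: Narrow label cassette, white, 0.11 to 0.23 kg: body 86 (x) x 56 (y) x 30 mm high; nose 14 mm long, 18 wide, 30 high on its front face (-x), centred at y = -17 mm; on top a central grip rib 50 mm long (x), 12 thick (y), 20 high (top at 50 mm). Origin: centre of the body's underside. Flat on the bench left or right of the printer, nose within 0.5 rad of -x. In the bay its axes match the printer's.
- wide_cassette: The wide label cassette, like the narrow one but 80 mm wide (y), too wide for the bay: a bystander on the other side of the printer. Origin: centre of its underside.
- scanner: Handheld bar-code scanner, black and grey, about 150 x 70 x 31 mm, a bystander. Origin: underside of its handle.
- tape_measure: Tape measure, 66 x 34 x 60 mm, a bystander. Origin: centre of its underside.
- mug: White mug, 82 mm across, 95 mm high, a bystander. Origin: centre of its underside.
- stapler: Stapler, 130 mm long, 54 mm high, a bystander. Origin: centre of its underside.
- carton: Small carton, 85 x 60 x 45 mm, a bystander. Origin: centre of its underside.
- marker: Marker pen lying flat, 120 mm long, 15 mm thick, a bystander. Origin: its middle, on the bench.
- label_roll: Roll of paper labels lying flat, 64 mm across, 36 mm high, a bystander. Origin: centre of its underside.
Mind the look-alikes: they are no part of the job. Leave any green look-alike of the cassette alone.

How it is judged:
By the outcome, as a careful person would: the job done as asked, in the order asked, and still so for the second after the job is handed in, with the robot touching nothing.
It also fails if it takes over 72 s, if anything falls off the work surface, if the arm or the gripper's body presses on something with over 40 N, if the wrist force passes 120 N, or if a joint passes its speed limit or range.

### The arm

A 6-joint arm with a two-finger parallel gripper is mounted at the origin on the work surface. World frame = base frame: x ahead of the robot, y to its left, z up, the work surface at z = 0. Lengths are in m, angles in rad, forces in N, time in s.
With the tool pointing down it reaches from about 0.35 to 0.975 m from the base axis. Payload 4.9 kg.
Tool frame: the origin (TCP) lies on the centre line of the jaws, within the pads' length; the fingertips stand ctrl.tcp_to_tips ahead of it and the grasp point (between the pads) lies 3 mm ahead of it (ctrl.tcp_to_tips is the distance from the TCP to the fingertips, in m); z points along the fingers, y is the direction in which the jaws open and shut (so a half turn about z gives the same grasp; the last joint's range is limited). The gripper opens to 85 mm and grips with 20 to 120 N. Pads are 22 mm wide; open, the fingers measure 114 mm over their backs; the gripper's body (76 mm by 85 mm) begins 54 mm behind the grasp point. The pads swing forward as they close: fully open they stand 13 mm farther back than shut.
Start: joints at [1.142, 0.053, 1.613, -0, 1.476, -0.119], TCP at [0.191, 0.595, 0.253] pointing down, gripper open.
Joint ranges: [-3.01, 3.01], [-1.01, 2.22], [0.06, 2.58], [-1.02, 4.17], [0.09, 2.62], [-3.14, 3.14]. Speed limits (rad/s): [2.57, 2.57, 3.14, 3.14, 3.14, 3.14].

### API

Orientations are given as a rotation vector (axis times angle).
In Python, from station import ctrl, vision gives the robot as it stands.
- The arm moves only by the tool jog_arm, never from a script. Its argument "deltas" is a list of rows, each a list of 7 numbers: the turn, a rotation vector about the tool's x, y, z in rad, then the shift along the tool's x, y, z in cm, then the opening, from 0 (shut) to 1 (fully open). A call has 1 to 12 rows; each row shifts and turns the commanded pose from where the row before left it, along the tool's axes as they then stand; what a row does not reach is not made up. A row lasts 1/12 s, in which the tool goes at most 41.7 mm and 7.16 degrees, less where a joint would pass 70% of its speed; a pose out of reach is approached as far as the arm can. A call with a gripper value outside its range is refused whole. The fingers move at their own pace and stop on an object; "grip_force" is the grip in N (left out, the last holds). Time passes only in rows, so rows that do not move let the fingers close. It gives the time, the measured TCP pose, the force and the opening at its end, in the units of the state.
- ctrl.get_obs(): the state, without advancing time (a new reading comes with each control period).
- vision.get_image(name): name is "side" or "top"; returns (picture, depth): 420x560x3 uint8, red, green, blue; 420x560 float32, m along the optical axis (not along the pixel's ray), 0 where there is no reading.
- vision.calibration(name): a dict with "fx", "fy", "cx", "cy" (pixels), "rvec" (rotation vector, rad) and "tvec" (3), from world to camera coordinates, as OpenCV has them. Camera axes: x right, y down, z forward; pixel columns grow to the right and rows downward; lengths in m; the calibration is good to about 2 mm. A picture is of the moment at which its call begins. calibration takes no time and is no camera call.
- ctrl.finish_job(): hands the job in, once; it reports no verdict.
The state is a dict: "t": time; "q": joint angles; "dq": joint speeds; "effort": joint torques, N m; "tool_pos": TCP position; "tool_rot": TCP orientation; "contact_force": force on the tool from outside, world axes, zero at the start; "wrist_torque": the same for the moment, N m; "opening": finger opening in m.
Only numpy, scipy, OpenCV 4.12 (cv2) and the standard library are available. Lean on these libraries where they do the work, as an engineer would, in place of code of your own. Each camera call takes 0.05 s, during which the arm holds its last target. There are 200 camera calls.

## Working session

There is one attempt and no reset: what is moved stays moved. The work goes in short steps, Python scripts to look and compute and a tool call to move; the robot and the scene stay as the last step left them, time stands still between calls to the robot, and variables do not carry over. Pictures are saved under pics/ and viewed, about 8 in all and at most 12, crops included, and the job is handed in when it is done.

Besides the shell and the picture viewer there is one more tool, called after ">>>" by a JSON object that holds its "fn" and its "kwargs", one argument or row to a line. jog_arm: Moves the arm, as the interface text tells. Its arguments: {"type":"object","properties":{"deltas":{"type":"array"},"grip_force":{"type":"number"}},"required":["deltas"]}

```bash
ls; mkdir -p pics; cat > h.py <<'E'
import numpy as np, cv2
from scipy.spatial.transform import Rotation as R
from station import ctrl, vision
def cam(n):
    c=vision.calibration(n); return c,R.from_rotvec(np.ravel(c['rvec'])).as_matrix(),np.ravel(c['tvec'])
def cloud(n,d):
    c,M,t=cam(n); v,u=np.mgrid[:d.shape[0],:d.shape[1]]
    P=np.stack([(u-c['cx'])/c['fx']*d,(v-c['cy'])/c['fy']*d,d],-1)
    return (P-t)@M   # world, HxWx3
def proj(n,p):
    c,M,t=cam(n); q=np.atleast_2d(p)@M.T+t
    return np.c_[q[:,0]/q[:,2]*c['fx']+c['cx'],q[:,1]/q[:,2]*c['fy']+c['cy']]
def save(f,im,crop=None,k=1):
    if crop: a,b,c,d=crop; im=im[b:d,a:c]
    cv2.imwrite('pics/'+f,cv2.resize(im[...,::-1],None,fx=k,fy=k,interpolation=cv2.INTER_CUBIC))
def st():
    o=ctrl.get_obs(); print('t',round(o['t'],2),'pos',np.round(o['tool_pos'],4),'R\n',np.round(R.from_rotvec(o['tool_rot']).as_matrix(),3),'F',np.round(o['contact_force'],2),'op',round(o['opening'],4)); return o
E
python3 - <<'E'
from h import *
o=st(); print(ctrl.tcp_to_tips,np.round(o['q'],3))
for n in('top','side'):
    im,d=vision.get_image(n); np.savez(n+'0.npz',im=im,d=d); save(n+'0.png',im,k=1.4)
    c,M,t=cam(n); print(n,-M.T@t,c['fx'])
E
```

```text
pics
t 0.0 pos [0.1903 0.5947 0.252 ] R
 [[-0.952  0.305 -0.001]
 [ 0.305  0.952 -0.002]
 [ 0.    -0.002 -1.   ]] F [ 0.25 -0.46  0.26] op 0.0853
0.022 [ 1.142  0.053  1.614  0.     1.476 -0.119]
top [ 0.35857366 -0.05953189  1.30293761] 417.48665938915235
side [ 0.45394418 -1.07962412  0.68185275] 488.0713376131719
```

View pics/top0.png

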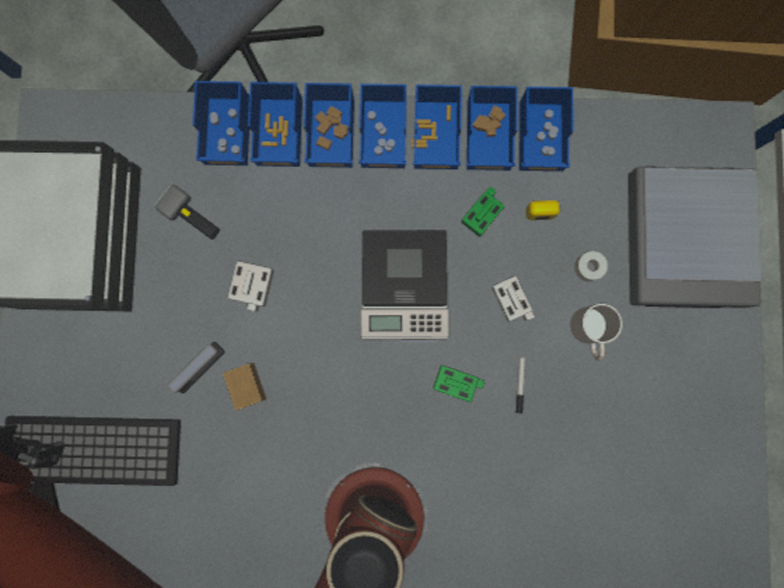

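View pics/side0.png

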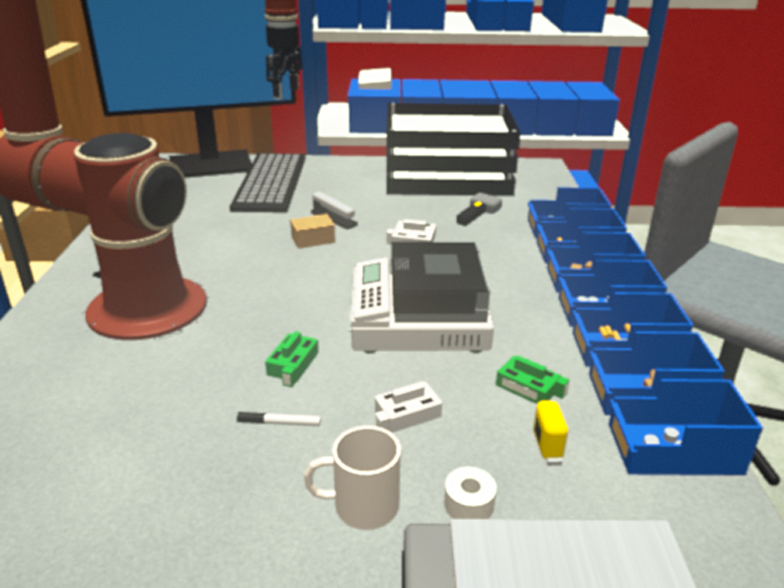

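```bash
python3 - <<'E'
from h import *
z=np.load('top0.npz'); im,d=z['im'],z['d']; P=cloud('top',d)
c1=cv2.resize(im[155:255,245:395],None,fx=5,fy=5,interpolation=cv2.INTER_CUBIC)
c2=cv2.resize(im[180:230,155:205],None,fx=5,fy=5,interpolation=cv2.INTER_CUBIC)
c1[250:500,500:750] if 0 else None
save('crop1.png',np.vstack([c1]))
print('bench z',np.median(P[280:300,250:300,2]))
def rect(n,box,lo,hi,white=False):
    zz=np.load(n+'0.npz'); im,d=zz['im'],zz['d']; P=cloud(n,d)
    a,b,c,e=box; Q=P[b:e,a:c].reshape(-1,3); col=im[b:e,a:c].reshape(-1,3)
    m=(Q[:,2]>lo)&(Q[:,2]<hi)&(d[b:e,a:c].ravel()>0)
    if white: m&=col.min(1)>120
    q=Q[m]; r=cv2.minAreaRect(q[:,:2].astype(np.float32)*1000)
    print(n,box,m.sum(),'z',np.round(np.percentile(q[:,2],[5,50,95]),4),'rect mm',np.round(r[0],1),np.round(r[1],1),round(r[2],2))
rect('top',(250,155,330,225),.12,.14)
rect('top',(250,155,330,250),.05,.14)
rect('top',(345,190,390,235),.018,.04)
rect('top',(155,180,205,230),.018,.04)
rect('top',(345,190,390,235),.042,.06)
rect('top',(155,180,205,230),.042,.06)
# height std in noise
print('noise',P[175:185,275:300,2].std(), P[280:300,250:300,2].std())
E
```

```text
bench z 0.0003172357996124803
top (250, 155, 330, 225) 3269 z [0.1242 0.1281 0.1318] rect mm [528.9 -51.3] [156.1 171.7] 1.46
top (250, 155, 330, 250) 4787 z [0.0808 0.1267 0.1314] rect mm [495.1 -51.4] [226.3 181.7] 1.35
top (345, 190, 390, 235) 482 z [0.0245 0.0297 0.0341] rect mm [ 470.7 -291.4] [100.7  56.9] 26.51
top (155, 180, 205, 230) 687 z [0.0253 0.0304 0.0351] rect mm [491.8 290.2] [82.  99.9] 78.16
top (345, 190, 390, 235) 71 z [0.0435 0.0493 0.0532] rect mm [ 477.6 -288.2] [49.9 12.2] 24.65
top (155, 180, 205, 230) 76 z [0.0427 0.05   0.0539] rect mm [498.1 288.2] [13.4 49.9] 76.1
noise 0.002436209356040327 0.1006425047032514
```

View pics/crop1.png

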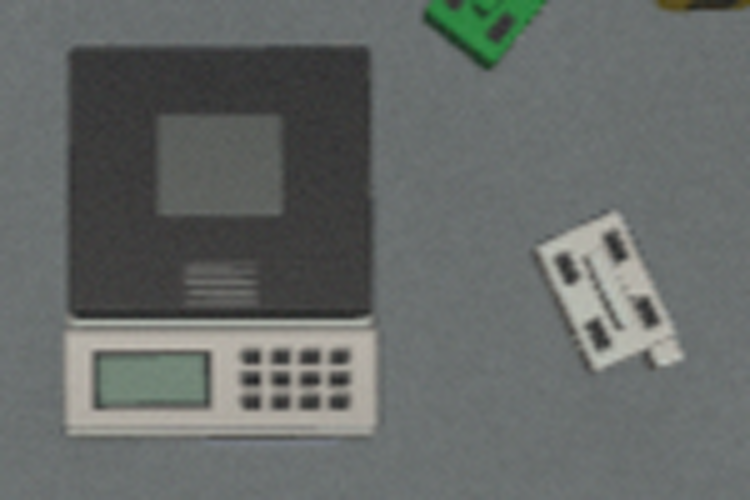

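Candidates, in original pixels: the white one at (367,213) measures 57 x 101 mm including the nose, so it is the narrow cassette. The white one at (179,203) is 82 mm wide, so it is the wide one. The green ones at (328,273) and (345,151) are look-alikes. The crop confirms that the target is the right-hand white one, with its nose to the lower right, and it shows the press mark at crop (221,284), which is pixel (289.2,211.8).

```bash
cat >> h.py <<'E'
def at(n,u,v,z):
    c,M,t=cam(n); r=M.T@np.array([(u-c['cx'])/c['fx'],(v-c['cy'])/c['fy'],1]); C=-M.T@t
    return C+r*(z-C[2])/r[2]
E
python3 - <<'E'
from h import *
f=lambda a,b,z:print((a,b),np.round(at('top',245+(a+.5)/5-.5,155+(b+.5)/5-.5,z)*1000,1))
f(221,284,.128)                                  # mark
for a,b in((71,318),(371,318),(69,47),(371,47)): f(a,b,.128)
E
```

```text
(221, 284) [467.  -54.7 128. ]
(71, 318) [446.   29.6 128. ]
(371, 318) [ 449.5 -139.7  128. ]
(69, 47) [601.2  35.  128. ]
(371, 47) [ 604.6 -137.4  128. ]
```

>>> {"fn": "jog_arm", "kwargs": {
  "deltas": [
    [0,0,-0.11,0,0,0,0],
    [0,0,-0.11,0,0,0,0],
    [0,0,-0.11,0,0,0,0],
    [0,0,0,-0.7,-1.6,0,0],
    [0,0,0,-1.35,-3.2,0,0],
    [0,0,0,-1.35,-3.2,0,0],
    [0,0,0,-1.35,-3.2,0,0],
    [0,0,0,-1.35,-3.2,0,0],
    [0,0,0,-1.35,-3.2,0,0],
    [0,0,0,-1.35,-3.2,0,0],
    [0,0,0,-1.35,-3.2,0,0],
    [0,0,0,-1.35,-3.2,0,0]
  ]
}}

```text
t: 1.1
tool_pos: [0.3111, 0.3239, 0.2528]
tool_rot: [0.033, -3.141, 0.001]
contact_force: [0.4, 0.4, -0.2]
opening: -0.0
```

>>> {"fn": "jog_arm", "kwargs": {
  "deltas": [
    [0,0,0,-1.25,-3.2,0,0],
    [0,0,0,-1.25,-3.2,0,0],
    [0,0,0,-1.25,-3.2,0,0],
    [0,0,0,-1.25,-3.2,0,0],
    [0,0,0,-1.25,-3.2,0.6,0],
    [0,0,0,-1.25,-3.2,0.6,0],
    [0,0,0,-1.25,-3.2,0.6,0],
    [0,0,0,-1.25,-3.2,0.6,0],
    [0,0,0,-1.25,-3.2,0.6,0],
    [0,0,0,-1.25,-3.2,0.6,0],
    [0,0,0,-1.25,-3.2,0.6,0],
    [0,0,0,-1.05,-2.9,0.6,0]
  ]
}}

```text
t: 2.1
tool_pos: [0.4668, -0.0543, 0.2046]
tool_rot: [0.03, -3.141, 0.0]
contact_force: [0.4, 0.2, -0.4]
opening: 0.0
```

>>> {"fn": "jog_arm", "kwargs": {
  "deltas": [
    [0,0,0,0,0,1.2,0],
    [0,0,0,0,0,1.2,0],
    [0,0,0,0,0,1.0,0],
    [0,0,0,0,0,0.5,0],
    [0,0,0,0,0,0,0],
    [0,0,0,0,0,0,0]
  ]
}}

```text
t: 2.6
tool_pos: [0.4663, -0.0513, 0.166]
tool_rot: [0.034, -3.141, -0.0]
contact_force: [-0.8, -0.1, 0.3]
opening: -0.0001
```

>>> {"fn": "jog_arm", "kwargs": {
  "deltas": [
    [0,0,0,0,-0.1,0.5,0],
    [0,0,0,0,-0.1,0.5,0],
    [0,0,0,0,0,0.2,0],
    [0,0,0,0,0,0.15,0],
    [0,0,0,0,0,0.15,0],
    [0,0,0,0,0,0.1,0],
    [0,0,0,0,0,0,0],
    [0,0,0,0,0,0,0]
  ]
}}

```text
t: 3.27
tool_pos: [0.4668, -0.0544, 0.1504]
tool_rot: [-0.032, 3.141, -0.0]
contact_force: [-0.8, 0.9, 0.2]
opening: 0.0001
```

>>> {"fn": "jog_arm", "kwargs": {
  "deltas": [
    [0,0,0,0,0,0.1,0],
    [0,0,0,0,0,0.1,0],
    [0,0,0,0,0,0.1,0],
    [0,0,0,0,0,0,0],
    [0,0,0,0,0,0,0]
  ]
}}

```text
t: 3.68
tool_pos: [0.4667, -0.0544, 0.1473]
tool_rot: [0.032, -3.141, 0.0]
contact_force: [-1.1, -0.9, 2.2]
opening: 0.0003
```

>>> {"fn": "jog_arm", "kwargs": {
  "deltas": [
    [0,0,0,0,0,0.1,0],
    [0,0,0,0,0,0.1,0],
    [0,0,0,0,0,0.05,0],
    [0,0,0,0,0,0,0],
    [0,0,0,0,0,0,0]
  ]
}}

```text
t: 4.1
tool_pos: [0.4667, -0.0544, 0.1447]
tool_rot: [0.032, -3.141, 0.0]
contact_force: [-1.6, -0.1, 0.9]
opening: 0.0001
```

>>> {"fn": "jog_arm", "kwargs": {
  "deltas": [
    [0,0,0,0,0,0.05,0],
    [0,0,0,0,0,0,0],
    [0,0,0,0,0,0,0]
  ]
}}

```text
t: 4.35
tool_pos: [0.4667, -0.0544, 0.1443]
tool_rot: [0.032, -3.141, 0.0]
contact_force: [-1.4, -1.0, 1.8]
opening: -0.0001
```

>>> {"fn": "jog_arm", "kwargs": {
  "deltas": [
    [0,0,0,0,0,0.05,0],
    [0,0,0,0,0,0,0],
    [0,0,0,0,0,0,0]
  ]
}}

```text
t: 4.6
tool_pos: [0.4667, -0.0544, 0.1437]
tool_rot: [0.032, -3.141, 0.0]
contact_force: [-0.6, 0.4, 1.6]
opening: 0.0001
```

>>> {"fn": "jog_arm", "kwargs": {
  "deltas": [
    [0,0,0,0,0,0.05,0],
    [0,0,0,0,0,0,0],
    [0,0,0,0,0,0,0]
  ]
}}

```text
t: 4.85
tool_pos: [0.4667, -0.0543, 0.1433]
tool_rot: [-0.032, 3.141, -0.0]
contact_force: [-2.1, -1.4, 2.2]
opening: 0.0
```

>>> {"fn": "jog_arm", "kwargs": {
  "deltas": [
    [0,0,0,0,0,0.05,0],
    [0,0,0,0,0,0,0],
    [0,0,0,0,0,0,0]
  ]
}}

```text
t: 5.1
tool_pos: [0.4667, -0.0543, 0.1428]
tool_rot: [-0.032, 3.141, -0.0]
contact_force: [-1.3, -0.5, 2.1]
opening: -0.0005
```

>>> {"fn": "jog_arm", "kwargs": {
  "deltas": [
    [0,0,0,0,0,0.05,0],
    [0,0,0,0,0,0,0],
    [0,0,0,0,0,0,0]
  ]
}}

```text
t: 5.35
tool_pos: [0.4667, -0.0543, 0.1425]
tool_rot: [-0.032, 3.141, -0.0]
contact_force: [-3.6, 0.0, 2.9]
opening: -0.0
```

>>> {"fn": "jog_arm", "kwargs": {
  "deltas": [
    [0,0,0,0,0,0.04,0],
    [0,0,0,0,0,0,0],
    [0,0,0,0,0,0,0]
  ]
}}

```text
t: 5.6
tool_pos: [0.4668, -0.0543, 0.1423]
tool_rot: [-0.032, 3.141, -0.0]
contact_force: [-2.9, -0.6, 5.0]
opening: -0.0
```

>>> {"fn": "jog_arm", "kwargs": {
  "deltas": [
    [0,0,0,0,0,0.03,0],
    [0,0,0,0,0,0,0],
    [0,0,0,0,0,0,0]
  ]
}}

```text
t: 5.85
tool_pos: [0.4668, -0.0544, 0.1422]
tool_rot: [0.032, -3.141, 0.0]
contact_force: [-4.0, -0.3, 6.2]
opening: 0.0004
```

>>> {"fn": "jog_arm", "kwargs": {
  "deltas": [
    [0,0,0,0,0,-0.3,0],
    [0,0,0,0,0,-0.6,0],
    [0,0,0,0.5,0,-1.5,0],
    [0,0,0,1.5,0,-3,0],
    [0,0,0,2,0,-3,0.3],
    [0,0,0,2,-1,-3,0.6],
    [0,0,0,0,-3,0,0.6],
    [0,0,-0.11,0,-3,0,0.6]
  ]
}}

```text
t: 6.52
tool_pos: [0.4089, -0.1261, 0.2593]
tool_rot: [-0.21, 3.127, -0.006]
contact_force: [0.8, -0.3, -1.0]
opening: 0.0484
```

```bash
python3 - <<'E'
from h import *
st()
im,d=vision.get_image('top'); P=cloud('top',d)
for v in (212,200,180): print(v,np.round(P[v,[270,289,305]],3).tolist())
E
```

```text
t 6.52 pos [ 0.4089 -0.1261  0.2593] R
 [[-0.991 -0.134  0.008]
 [-0.134  0.991 -0.003]
 [-0.007 -0.004 -1.   ]] F [ 0.77 -0.27 -0.96] op 0.0484
212 [[0.462, -0.003, 0.149], [0.464, -0.055, 0.145], [0.427, -0.085, 0.558]]
200 [[0.497, -0.001, 0.142], [0.498, -0.055, 0.143], [0.449, -0.085, 0.554]]
180 [[0.555, 0.0, 0.134], [0.556, -0.053, 0.131], [0.556, -0.099, 0.138]]
```

>>> {"fn": "jog_arm", "kwargs": {
  "deltas": [
    [0,0,-0.103,0,-1,0,0.5],
    [0,0,-0.103,0,-2,0,0.5],
    [0,0,-0.103,0,-2,0,0.5],
    [0,0,0,0.2,-2.5,0,0.5],
    [0,0,0,0.2,-3,0,0.5],
    [0,0,0,0.2,-3,0,0.5],
    [0,0,0,0.2,-2.5,0.5,0.5],
    [0,0,0,0,-1.1,1,0.5],
    [0,0,0,0,0,1.5,0.5],
    [0,0,0,0,0,1.5,0.5],
    [0,0,0,0,0,1,0.5],
    [0,0,0,0,0,0,0.5]
  ]
}}

```text
t: 7.57
tool_pos: [0.4637, -0.2854, 0.1972]
tool_rot: [0.683, -3.063, -0.007]
contact_force: [-0.8, -0.6, -0.2]
opening: 0.0429
```

```bash
python3 - <<'E'
from h import *
o=st()
M=R.from_rotvec(o['tool_rot']).as_matrix()
print('to rib (tool cm)',M.T@(np.array([.4776,-.2882,.054])-o['tool_pos'])*100,'tool y ang',np.degrees(np.arctan2(M[1,1],M[0,1])))
im,d=vision.get_image('side'); save('side1.png',im,(180,120,420,330),3.2)
E
```

```text
t 7.57 pos [ 0.4637 -0.2854  0.1972] R
 [[-0.905 -0.425 -0.004]
 [-0.425  0.905  0.004]
 [ 0.002  0.005 -1.   ]] F [-0.76 -0.62 -0.2 ] op 0.0429
to rib (tool cm) [-1.17204078 -0.9169734  14.31267045] tool y ang 115.1454249368568
```

View pics/side1.png

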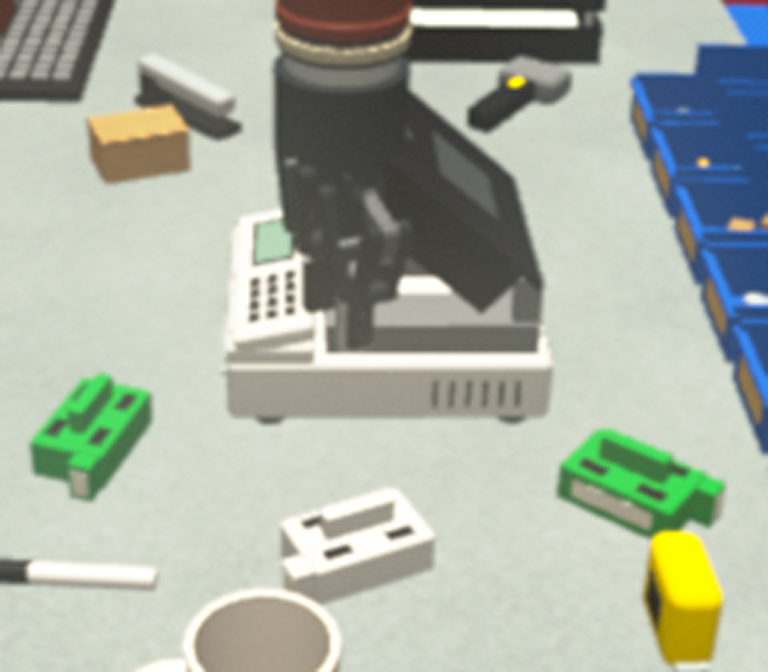

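The side view shows the cover half up and still rising (crop 450,190), and the narrow cassette with its rib at crop (355,510), clear of neighbours. I'll descend onto the rib.

>>> {"fn": "jog_arm", "kwargs": {
  "deltas": [
    [0,0,0,-0.6,-0.4,1.0,0.5],
    [0,0,0,-0.6,-0.5,2.0,0.5],
    [0,0,0,0,0,2.5,0.5],
    [0,0,0,0,0,2.5,0.5],
    [0,0,0,0,0,2.5,0.5],
    [0,0,0,0,0,1.5,0.5],
    [0,0,0,0,0,1.0,0.5],
    [0,0,0,0,0,0,0.5],
    [0,0,0,0,0,0,0.5]
  ]
}}

```text
t: 8.37
tool_pos: [0.4801, -0.29, 0.0715]
tool_rot: [-0.684, 3.065, -0.001]
contact_force: [-0.2, 0.0, 0.1]
opening: 0.0424
```

```bash
python3 - <<'E'
from h import *
o=st()
M=R.from_rotvec(o['tool_rot']).as_matrix()
print('to rib (tool cm)',M.T@(np.array([.4776,-.2882,.055])-o['tool_pos'])*100,'tool y ang',np.degrees(np.arctan2(M[1,1],M[0,1])))
E
```

```text
t 8.37 pos [ 0.4801 -0.29    0.0715] R
 [[-0.905 -0.425  0.001]
 [-0.425  0.905 -0.001]
 [-0.001 -0.001 -1.   ]] F [-0.15  0.03  0.12] op 0.0424
to rib (tool cm) [0.14994953 0.26713525 1.64624541] tool y ang 115.16947360662675
```

>>> {"fn": "jog_arm", "kwargs": {
  "deltas": [
    [0,0,0,0.15,0.27,0.7,0.5],
    [0,0,0,0,0,0.7,0.5],
    [0,0,0,0,0,0.2,0.5],
    [0,0,0,0,0,0,0.3],
    [0,0,0,0,0,0,0],
    [0,0,0,0,0,0,0],
    [0,0,0,0,0,0,0],
    [0,0,0,0,0,0,0],
    [0,0,0,0,0,0,0]
  ],
  "grip_force": 50
}}

```text
t: 9.12
tool_pos: [0.4774, -0.2882, 0.0551]
tool_rot: [-0.684, 3.066, -0.001]
contact_force: [-0.4, -0.3, 1.9]
opening: 0.0108
```

>>> {"fn": "jog_arm", "kwargs": {
  "deltas": [
    [0,0,0,0,0,-0.5,0],
    [0,0,0,0,0,-1.5,0],
    [0,0,0,0,0,-2.5,0],
    [0,0,0,0,0,-3,0],
    [0,0,0,0,0,-3,0],
    [0,0,0,0,0,-2.5,0],
    [0,0,0,0,0,-1,0],
    [0,0,0.1,0,0,0,0],
    [0,0,0.1,0,0,0,0],
    [0,0,0.1,0,0,0,0],
    [0,0,0.1,0,0,0,0],
    [0,0,0,0,0,0,0]
  ]
}}

```text
t: 10.12
tool_pos: [0.4764, -0.2874, 0.1932]
tool_rot: [0.059, -3.139, -0.002]
contact_force: [1.1, -0.1, -0.7]
opening: 0.0106
```

>>> {"fn": "jog_arm", "kwargs": {
  "deltas": [
    [0,0,0,0,0,0,0],
    [0,0,0,0,0,0,0],
    [0,0,0,0,0,0,0],
    [0,0,0,0,0,0,0],
    [0,0,0,0,0,0,0],
    [0,0,0,0,0,0,0],
    [0,0,0,0,0,0,0],
    [0,0,0,0,0,0,0]
  ]
}}

```text
t: 10.78
tool_pos: [0.4771, -0.2879, 0.1947]
tool_rot: [-0.062, 3.141, -0.0]
contact_force: [-0.8, -0.2, -2.1]
opening: 0.0104
```

```bash
python3 - <<'E'
from h import *
o=st()
im,d=vision.get_image('top'); np.savez('top2.npz',im=im,d=d)
save('top2.png',im,(250,150,390,255),5.5)
im,d=vision.get_image('side'); np.savez('side2.npz',im=im,d=d)
save('side2.png',im,(230,100,370,280),3.3)
E
```

```text
t 10.78 pos [ 0.4771 -0.2879  0.1947] R
 [[-0.999 -0.039  0.   ]
 [-0.039  0.999 -0.   ]
 [-0.    -0.    -1.   ]] F [-0.76 -0.21 -2.05] op 0.0104
```

View pics/top2.png

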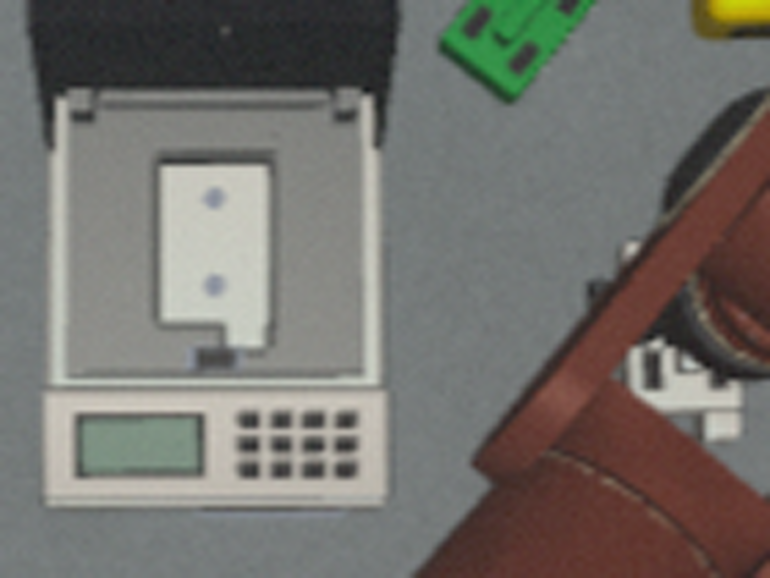

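```bash
python3 - <<'E'
from h import *
z=np.load('top2.npz'); im,d=z['im'],z['d']; g=im.astype(float).mean(2)
def sub(prof):  # subpixel of strongest gradient: half-level crossing
    dg=np.abs(np.diff(prof)); return (dg*(np.arange(len(dg))+.5)).sum()/dg.sum()
def edge(vert,rng,a,b):
    pts=[]
    for k in rng:
        p=g[k,a:b] if vert else g[a:b,k]
        s=sub(p)+a; pts.append((s,k) if vert else (k,s))
    return np.array(pts)
def show(nm,pts,z):
    W=np.array([at('top',u,v,z)[:2] for u,v in pts])*1000
    if np.ptp(W[:,0])>np.ptp(W[:,1]): k=np.polyfit(W[:,0],W[:,1],1); print(nm,'y mean %.1f at x %.1f slope %.4f res %.2f'%(W[:,1].mean(),W[:,0].mean(),k[0],np.std(W[:,1]-np.polyval(k,W[:,0]))))
    else: k=np.polyfit(W[:,1],W[:,0],1); print(nm,'x mean %.1f at y %.1f slope %.4f res %.2f'%(W[:,0].mean(),W[:,1].mean(),k[0],np.std(W[:,0]-np.polyval(k,W[:,1]))))
show('L floor',edge(1,range(183,206),276,282),.06)
show('R floor',edge(1,range(183,206),296,301),.06)
show('rear floor',edge(0,range(281,297),177,182),.06)
show('L body',edge(1,range(224,238),255,261),.09)
show('R body',edge(1,range(224,238),317,323),.09)
show('L deckwall',edge(1,range(175,215),259,265),.085)
show('R deckwall',edge(1,range(175,215),314,319),.085)
for u,v in ((214,197),(214,285)): print(np.round(at('top',250+(u+.5)/5.5-.5,150+(v+.5)/5.5-.5,.06)*1000,1))
print(np.round(g[190,274:304]).astype(int)); print(np.round(g[172:185,288]).astype(int)); print(np.round(g[200:220,285]).astype(int),np.round(g[200:220,295]).astype(int))
# blue spots centroid
for b in ((284,182,294,190),(284,198,294,206)):
    s=im[b[1]:b[3],b[0]:b[2]].astype(float); w=np.clip(s[...,2]-s[...,0]-8,0,None); v,u=np.mgrid[b[1]:b[3],b[0]:b[2]]
    print('spot',np.round(at('top',(w*u).sum()/w.sum(),(w*v).sum()/w.sum(),.06)*1000,1))
# held cassette nose/body from cloud
P=cloud('top',d); q=P[190:236,350:392].reshape(-1,3); c=im[190:236,350:392].reshape(-1,3)
m=(c.min(1)>120)&(q[:,2]>.15)&(q[:,2]<.19); print(m.sum(),np.median(q[m],0),np.percentile(q[m],[1,99],axis=0))
P=cloud('top',d); q=P[220:240,290:310]
E
```

```text
L floor y mean -22.0 at x 525.1 slope 0.0223 res 0.09
R floor y mean -81.4 at x 526.3 slope 0.0199 res 0.11
rear floor x mean 570.3 at y -51.5 slope -0.0106 res 0.10
L body y mean 34.8 at x 412.9 slope 0.0428 res 0.18
R body y mean -145.7 at x 416.7 slope 0.0377 res 0.20
L deckwall y mean 28.7 at x 519.3 slope 0.0299 res 0.41
R deckwall y mean -134.0 at x 522.6 slope 0.0143 res 0.35
[551.7 -51.8  60. ]
[503.3 -52.9  60. ]
[134 136 135 116 105 164 196 196 197 197 197 198 196 196 196 197 196 199
 198 195 198 195 197 197 172 118 120 135 132 134]
[130 129 130 127 128  98  84  79 181 196 195 195 168]
[200 198 201 198 201 197 202 199 155 112 135 139 144 124 119 117 119 108
 121 193] [201 200 199 196 197 199 197 198 199 199 198 201 202 139 113 137 141 122
 124 190]
spot [550.3 -51.5  60. ]
spot [503.5 -52.9  60. ]
178 [ 0.4419292  -0.28717481  0.16930369] [[ 0.42040961 -0.31386014  0.16396668]
 [ 0.51308639 -0.25891723  0.18127845]]
```

View pics/side2.png

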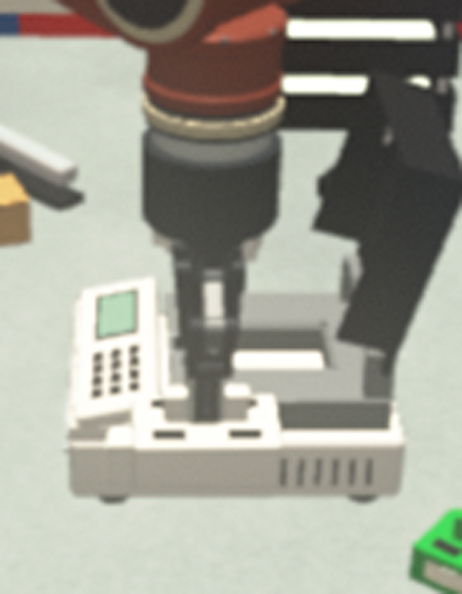

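The top view shows the cover fully up and the bay open, with its floor centre near crop (215,243), world (526,-52) mm, and yaw 0.022. The side view shows the cover's skirt corner at crop (340,335). I'll come in by y first and then x so the cassette stays clear of it.

>>> {"fn": "jog_arm", "kwargs": {
  "deltas": [
    [0,0,0.017,0,1,0,0],
    [0,0,0,0,2.5,0,0],
    [0,0,0,0,3,0,0],
    [0,0,0,0,3,0,0],
    [0,0,0,0,3,0,0],
    [0,0,0,0,3,0,0],
    [0,0,0,0,3,0,0],
    [0,0,0,-0.4,2.5,0,0],
    [0,0,0,-1.5,1.5,0,0],
    [0,0,0,-1.5,1,0,0],
    [0,0,0,-1.5,0,0,0],
    [0,0,0,-0.5,0,0,0]
  ]
}}

```text
t: 11.88
tool_pos: [0.527, -0.0511, 0.1949]
tool_rot: [-0.038, 3.14, -0.0]
contact_force: [0.5, 0.0, -1.2]
opening: 0.0105
```

>>> {"fn": "jog_arm", "kwargs": {
  "deltas": [
    [0,0,0,0,0,1,0],
    [0,0,0,0,0,1,0],
    [0,0,0,0,0,0,0],
    [0,0,0,0,0,0,0]
  ]
}}

```text
t: 12.22
tool_pos: [0.524, -0.0519, 0.1726]
tool_rot: [0.034, -3.138, -0.001]
contact_force: [0.9, 0.0, -1.6]
opening: 0.0103
```

```bash
python3 - <<'E'
from h import *
o=st()
M=R.from_rotvec(o['tool_rot']).as_matrix()
print('to bay (tool cm)',M.T@(np.array([.526,-.0518,.115])-o['tool_pos'])*100,'tool y ang',np.degrees(np.arctan2(M[1,1],M[0,1])))
im,d=vision.get_image('top'); np.savez('top3.npz',im=im,d=d)
im2,d2=vision.get_image('side'); np.savez('side3.npz',im=im2,d=d2)
a=cv2.resize(im[155:250,240:340],None,fx=4,fy=4,interpolation=2); b=cv2.resize(im2[150:245,240:340],None,fx=4,fy=4,interpolation=2)
save('both3.png',np.hstack([a,b]))
E
```

```text
t 12.22 pos [ 0.524  -0.0519  0.1726] R
 [[-1.    -0.021 -0.004]
 [-0.021  1.     0.001]
 [ 0.004  0.001 -1.   ]] F [ 0.89  0.03 -1.61] op 0.0103
to bay (tool cm) [-2.19197682e-01  4.50552025e-03  5.76315274e+00] tool y ang 91.22573363822836
```

View pics/both3.png

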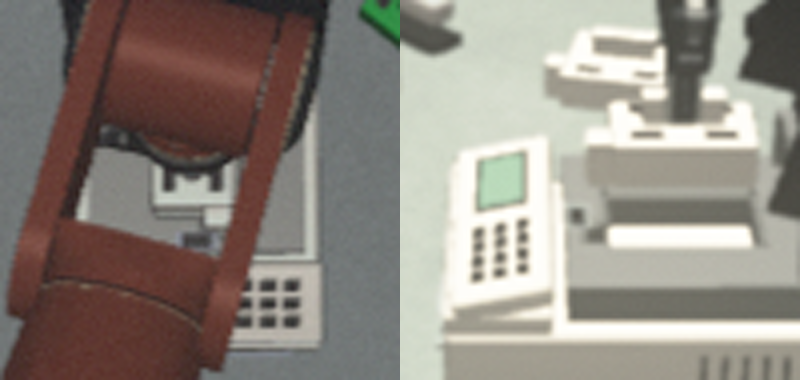

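```bash
python3 - <<'E'
from h import *
o=st(); p=o['tool_pos']; M=R.from_rotvec(o['tool_rot']).as_matrix()
A=np.c_[-M[:,0],M[:,1],-M[:,2]]   # cassette axes
C=p+M[:,2]*.055
pt=lambda x,y,z: C+A@(np.array([x,y,z])/1000)
z=np.load('top3.npz'); g=z['im'].astype(float).mean(2); z2=np.load('side3.npz'); g2=z2['im'].astype(float).mean(2)
for nm,q in dict(bodyfront_top=(-43,15,30),bodyfront_bot=(-43,15,0),nosetop=(-57,-17,30),nosebot=(-57,-17,0),noseL=(-57,-8,15),noseR=(-57,-26,15),bodyL=(-43,28,15)).items(): print('top',nm,np.round(proj('top',pt(*q)),1))
print('col285',np.round(g[198:222,285]).astype(int),'from198'); print('col293',np.round(g[200:222,293]).astype(int),'from200')
print('row207',np.round(g[207,272:306]).astype(int),'from272')
for nm,q in dict(rearR_top=(43,-28,30),rearR_bot=(43,-28,0),bodyfrontR=(-43,-28,15),noseR=(-57,-26,15),rearmid=(43,-28,15)).items(): print('side',nm,np.round(proj('side',pt(*q)),1))
r=int(proj('side',pt(0,-28,15))[0,1]); print(r,'row from 280',np.round(g2[r,280:335]).astype(int))
u=int(proj('side',pt(20,-28,15))[0,0]); print(u,'col from 170',np.round(g2[170:215,u]).astype(int))
E
```

```text
t 12.32 pos [ 0.5251 -0.0521  0.1743] R
 [[-1.    -0.021 -0.001]
 [-0.021  1.     0.   ]
 [ 0.001  0.    -1.   ]] F [ 0.16 -0.31 -1.01] op 0.0108
top bodyfront_top [[282.9 205.3]]
top bodyfront_bot [[283.1 206.4]]
top nosetop [[294.4 210.3]]
top nosebot [[294.3 211.3]]
top noseL [[291.2 210.8]]
top noseR [[297.6 210.8]]
top bodyL [[278.4 205.9]]
col285 [ 87 155 188 194 195 194 192 196 142 111 131 105 128 136 136 122 110 111
 102  78  74  70  71  70] from198
col293 [ 65  63  89 180 193 194 148 179 191 194 194 145 100 118 127 127 132 121
 120  99  75  65] from200
row207 [132 134 135 134 132 116  91 100 107 108 109 107 108 111 108 109 107 107
 107 151 178 179 180 182 181 151  98  75  70  72  69  72  74  78] from272
side rearR_top [[330.  185.6]]
side rearR_bot [[329.2 196.8]]
side bodyfrontR [[292.8 191.2]]
side noseR [[286.8 190.8]]
side rearmid [[329.6 191.3]]
191 row from 280 [182 179 180 180 180 176 164 157 154 155 153 153 152 151 151 153 152 153
 154 153 152 153 152 152 153 152 151 151 151 150 151 150 151 151 151 150
 150 150 150 149 149 150 149 149 150 148 150 147 150 161 174 176 167 148
 133]
319 col from 170 [204 227 250 252 236 172 147 147 147 151 174 216 210 134 183 250 238 172
 147 149 151 149 150 148 150 149 154 163 160 139 113 106 105 104 105 117
 196 253 253 253 251 233 192 179 179]
```

>>> {"fn": "jog_arm", "kwargs": {
  "deltas": [
    [0,0,0,0,0,0.8,0],
    [0,0,0,0,0,1.0,0],
    [0,0,0,0,0,0.8,0],
    [0,0,0,0,0,0.4,0],
    [0,0,0,0,0,0,0],
    [0,0,0,0,0,0,0],
    [0,0,0,0,0,0,0],
    [0,0,0,0,0,0,0]
  ]
}}

```text
t: 12.98
tool_pos: [0.5261, -0.0519, 0.1452]
tool_rot: [-0.035, 3.14, -0.0]
contact_force: [0.8, 0.2, -1.0]
opening: 0.0109
```

>>> {"fn": "jog_arm", "kwargs": {
  "deltas": [
    [0,0,0,0,0,0.3,0],
    [0,0,0,0,0,0.3,0],
    [0,0,0,0,0,0.3,0],
    [0,0,0,0,0,0.3,0],
    [0,0,0,0,0,0,0],
    [0,0,0,0,0,0,0]
  ]
}}

```text
t: 13.48
tool_pos: [0.526, -0.0525, 0.1327]
tool_rot: [-0.035, 3.14, -0.003]
contact_force: [1.2, -2.8, -1.2]
opening: 0.0106
```

>>> {"fn": "jog_arm", "kwargs": {
  "deltas": [
    [0,0,0,0,-0.07,0.2,0],
    [0,0,0,0,0,0.3,0],
    [0,0,0,0,0,0.2,0],
    [0,0,0,0,0,0,0],
    [0,0,0,0,0,0,0]
  ]
}}

```text
t: 13.9
tool_pos: [0.5254, -0.0526, 0.1249]
tool_rot: [0.035, -3.141, 0.0]
contact_force: [0.5, -4.0, -3.1]
opening: 0.0104
```

>>> {"fn": "jog_arm", "kwargs": {
  "deltas": [
    [0,0,0,0,-0.1,0,0],
    [0,0,0,0,0,0.2,0],
    [0,0,0,0,0,0.2,0],
    [0,0,0,0,0,0,0],
    [0,0,0,0,0,0,0]
  ]
}}

```text
t: 14.32
tool_pos: [0.5255, -0.0532, 0.1213]
tool_rot: [0.035, -3.141, -0.001]
contact_force: [0.6, -0.2, -1.2]
opening: 0.0105
```

Side force is gone, so I'll continue to the floor.

>>> {"fn": "jog_arm", "kwargs": {
  "deltas": [
    [0,0,0,0,0,0.2,0],
    [0,0,0,0,0,0.2,0],
    [0,0,0,0,0,0.15,0],
    [0,0,0,0,0,0,0],
    [0,0,0,0,0,0,0]
  ]
}}

```text
t: 14.73
tool_pos: [0.5255, -0.0535, 0.1159]
tool_rot: [0.035, -3.141, -0.0]
contact_force: [-0.6, -0.4, -0.9]
opening: 0.0104
```

>>> {"fn": "jog_arm", "kwargs": {
  "deltas": [
    [0,0,0,0,0,0.1,0],
    [0,0,0,0,0,0.05,0],
    [0,0,0,0,0,0,0],
    [0,0,0,0,0,0,0]
  ]
}}

```text
t: 15.07
tool_pos: [0.5258, -0.0535, 0.1151]
tool_rot: [-0.035, 3.141, -0.0]
contact_force: [-1.9, 0.9, 3.3]
opening: 0.0106
```

>>> {"fn": "jog_arm", "kwargs": {
  "deltas": [
    [0,0,0,0,0,0.03,0],
    [0,0,0,0,0,0,0.2],
    [0,0,0,0,0,0,0.4],
    [0,0,0,0,0,0,0.4],
    [0,0,0,0,0,0,0.4],
    [0,0,0,0,0,-0.5,0.4],
    [0,0,0,0,0,-2,0.4],
    [0,0,0,0,0,-3,0.4],
    [0,0,0,0.5,0,-3,0.4],
    [0,0,0,1.5,-1,-2,0.2],
    [0,0,0,2,-2.5,0,0],
    [0,0,0,2,-3,0,0]
  ]
}}

```text
t: 16.07
tool_pos: [0.4678, -0.1199, 0.2222]
tool_rot: [-0.04, 3.137, -0.003]
contact_force: [0.3, -0.9, -0.7]
opening: 0.0003
```

>>> {"fn": "jog_arm", "kwargs": {
  "deltas": [
    [0,0,0,1,-3,0,0],
    [0,0,0,0,-3,0,0],
    [0,0,0,0,-3,0,0],
    [0,0,0,0,-3,0,0],
    [0,0,0,0,-1,0,0]
  ]
}}

```text
t: 16.48
tool_pos: [0.4597, -0.2533, 0.2199]
tool_rot: [-0.03, 3.141, -0.003]
contact_force: [-0.1, -0.0, -0.4]
opening: -0.0
```

```bash
python3 - <<'E'
from h import *
o=st()
im,d=vision.get_image('top'); np.savez('top4.npz',im=im,d=d)
im2,d2=vision.get_image('side'); np.savez('side4.npz',im=im2,d=d2)
a=cv2.resize(im[130:250,245:345],None,fx=4,fy=4,interpolation=2); b=cv2.resize(im2[130:250,245:345],None,fx=4,fy=4,interpolation=2)
save('both4.png',np.hstack([a,b]))
P=cloud('top',d)
q=P[183:206,281:297].reshape(-1,3); print('z pct in bay',np.percentile(q[:,2],[2,10,50,90,98]))
for a,b in ((181,186),(203,206)): print(np.median(P[a:b,282:287,2]),np.median(P[a:b,292:297,2]))
P2=cloud('side',d2); m=(P2[...,2]>.14)&(P2[...,0]>.55)&(P2[...,0]<.75)&(abs(P2[...,1]+.05)<.095)
print('cover pts',m.sum(),P2[m].min(0),P2[m].max(0), np.percentile(P2[m][:,2],99))
E
```

```text
t 16.48 pos [ 0.4597 -0.2533  0.2199] R
 [[-1.    -0.019  0.001]
 [-0.019  1.    -0.002]
 [-0.001 -0.002 -1.   ]] F [-0.07 -0.   -0.38] op -0.0
z pct in bay [0.08531015 0.08753124 0.09095674 0.10998463 0.11251519]
0.09033683804753047 0.08969996263283021
0.09031586444484957 0.08942126274865807
cover pts 2304 [ 0.56275782 -0.14387354  0.14001428] [0.64735126 0.03599743 0.26909843] 0.2670569510012866
```

View pics/both4.png

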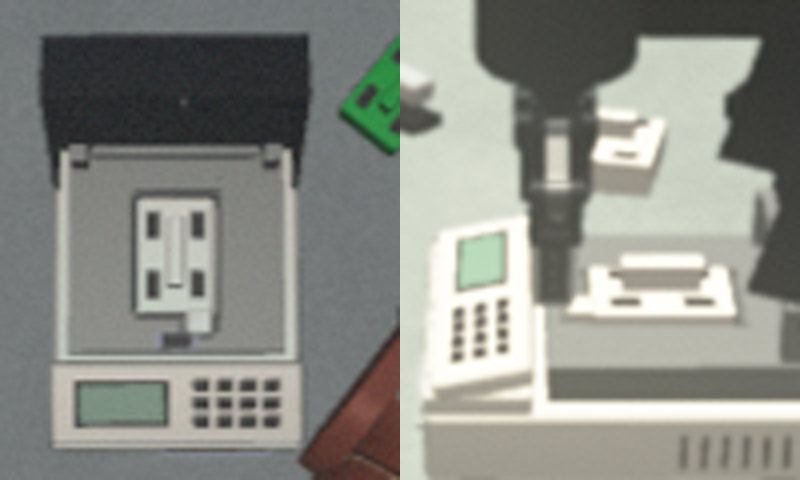

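The cassette is seated: its body top is level at 90 mm and the rib top is at 110 mm, and both views show it in the bay with the nose in its slot. Next I'll take the gripper round behind the open cover.

>>> {"fn": "jog_arm", "kwargs": {
  "deltas": [
    [0,0,0,-0.5,0,-1.5,0],
    [0,0,0,-2,0,-1.5,0],
    [0,0,0,-2.8,0,-1.5,0],
    [0,0,0,-2.8,0,-1.5,0],
    [0,0,0,-2.8,0,-1.5,0],
    [0,0,0,-2.8,0,-1.3,0],
    [0,0,0,-2.8,0,0,0],
    [0,0,0,-2.8,0,0,0],
    [0,0,0,-2.2,0,0,0],
    [0,0,0,-1,0,0,0],
    [0,0,0,0,0,0,0],
    [0,0,0,0,0,0,0]
  ]
}}

```text
t: 17.58
tool_pos: [0.6851, -0.2432, 0.3068]
tool_rot: [0.038, -3.14, -0.001]
contact_force: [0.0, -1.0, -0.8]
opening: -0.0004
```

>>> {"fn": "jog_arm", "kwargs": {
  "deltas": [
    [0,0,0,0,1,0,0],
    [0,0,0,0,2.5,0,0],
    [0,0,0,0,3,0,0],
    [0,0,0,0,3,0,0],
    [0,0,0,0,3,0,0],
    [0,0,0,0,3,0,0],
    [0,0,0,0,2.5,0,0],
    [0,0,0,0,1.5,0,0],
    [0,0,0,0,0.4,0,0],
    [0,0,0,0,0,0,0],
    [0,0,0,0,0,0,0]
  ]
}}

```text
t: 18.5
tool_pos: [0.6803, -0.0468, 0.3075]
tool_rot: [-0.034, 3.141, -0.001]
contact_force: [-0.1, -0.4, 0.1]
opening: 0.0001
```

```bash
python3 - <<'E'
from h import *
st()
im2,d2=vision.get_image('side'); save('side5.png',im2,(200,60,380,240),3.3)
E
```

```text
t 18.5 pos [ 0.6803 -0.0468  0.3075] R
 [[-1.    -0.022  0.   ]
 [-0.022  1.    -0.001]
 [-0.    -0.001 -1.   ]] F [-0.14 -0.39  0.09] op 0.0001
```

View pics/side5.png

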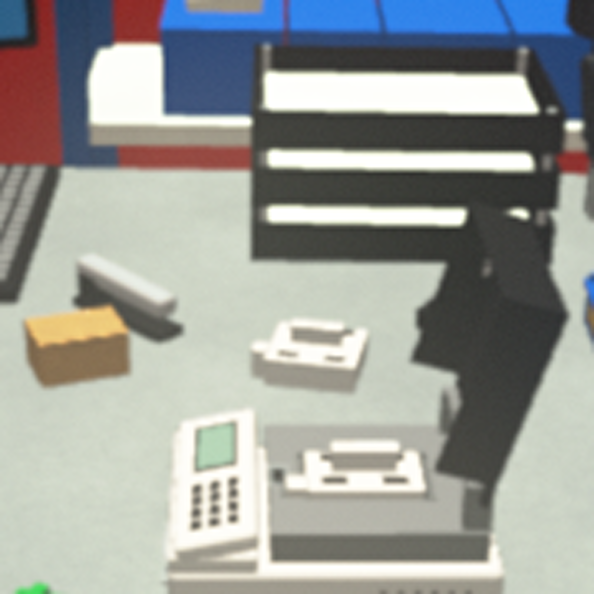

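>>> {"fn": "jog_arm", "kwargs": {
  "deltas": [
    [0,0,0,0,-0.3,1.5,0],
    [0,0,0,0,0,2,0],
    [0,0,0,0,0,1,0],
    [0,0,0,0.5,0,0,0],
    [0,0,0,0.5,0,0,0],
    [0,0,0,0.5,0,0,0],
    [0,0,0,0.5,0,0,0],
    [0,0,0,0.5,0,0,0],
    [0,0,0,0.5,0,0,0],
    [0,0,0,0.5,0,0,0]
  ]
}}

```text
t: 19.38
tool_pos: [0.6458, -0.0499, 0.2638]
tool_rot: [-0.035, 3.138, -0.001]
contact_force: [3.1, 0.7, 1.4]
opening: -0.0003
```

>>> {"fn": "jog_arm", "kwargs": {
  "deltas": [
    [0,0,0,0.48,0,-0.13,0],
    [0,0,0,0.48,0,-0.13,0],
    [0,0,0,0.48,0,-0.13,0],
    [0,0,0,0.48,0,-0.13,0],
    [0,0,0,0.48,0,-0.13,0],
    [0,0,0,0.48,0,-0.13,0],
    [0,0,0,0.45,0,0,0],
    [0,0,0,0.45,0,0,0],
    [0,0,0,0.45,0,0,0],
    [0,0,0,0.45,0,0,0],
    [0,0,0,0.45,0,0,0]
  ]
}}

```text
t: 20.3
tool_pos: [0.5939, -0.051, 0.27]
tool_rot: [0.035, -3.141, -0.0]
contact_force: [1.7, -0.5, -0.7]
opening: 0.0
```

>>> {"fn": "jog_arm", "kwargs": {
  "deltas": [
    [0,0,0,0.43,0,0.06,0],
    [0,0,0,0.43,0,0.06,0],
    [0,0,0,0.43,0,0.06,0],
    [0,0,0,0.43,0,0.06,0],
    [0,0,0,0.43,0,0.06,0],
    [0,0,0,0.43,0,0.06,0],
    [0,0,0,0.41,0,0.17,0],
    [0,0,0,0.41,0,0.17,0],
    [0,0,0,0.41,0,0.17,0],
    [0,0,0,0.41,0,0.17,0],
    [0,0,0,0.41,0,0.17,0],
    [0,0,0,0.41,0,0.17,0]
  ]
}}

```text
t: 21.3
tool_pos: [0.5436, -0.0521, 0.2561]
tool_rot: [-0.035, 3.141, -0.0]
contact_force: [2.7, 1.1, -0.4]
opening: 0.0
```

>>> {"fn": "jog_arm", "kwargs": {
  "deltas": [
    [0,0,0,0.365,0,0.245,0],
    [0,0,0,0.365,0,0.245,0],
    [0,0,0,0.365,0,0.245,0],
    [0,0,0,0.365,0,0.245,0],
    [0,0,0,0.365,0,0.245,0],
    [0,0,0,0.365,0,0.245,0],
    [0,0,0,0.31,0,0.315,0],
    [0,0,0,0.31,0,0.315,0],
    [0,0,0,0.31,0,0.315,0],
    [0,0,0,0.31,0,0.315,0],
    [0,0,0,0.31,0,0.315,0],
    [0,0,0,0.31,0,0.315,0]
  ]
}}

```text
t: 22.3
tool_pos: [0.5034, -0.053, 0.2223]
tool_rot: [-0.035, 3.141, 0.0]
contact_force: [2.8, 0.5, 0.5]
opening: -0.0
```

>>> {"fn": "jog_arm", "kwargs": {
  "deltas": [
    [0,0,0,0.24,0,0.365,0],
    [0,0,0,0.24,0,0.365,0],
    [0,0,0,0.24,0,0.365,0],
    [0,0,0,0.24,0,0.365,0],
    [0,0,0,0.24,0,0.365,0],
    [0,0,0,0.24,0,0.365,0],
    [0,0,0,0.16,0,0.41,0],
    [0,0,0,0.16,0,0.41,0],
    [0,0,0,0.16,0,0.41,0],
    [0,0,0,0.16,0,0.41,0],
    [0,0,0,0.16,0,0.41,0],
    [0,0,0,0.16,0,0.41,0]
  ]
}}

```text
t: 23.3
tool_pos: [0.4795, -0.0535, 0.1758]
tool_rot: [-0.035, 3.141, -0.0]
contact_force: [1.2, -0.5, 1.4]
opening: -0.0
```

>>> {"fn": "jog_arm", "kwargs": {
  "deltas": [
    [0,0,0,0.12,0,0.35,0],
    [0,0,0,0.12,0,0.35,0],
    [0,0,0,0.12,0,0.35,0],
    [0,0,0,0.12,0,0.35,0],
    [0,0,0,0.12,0,0.3,0],
    [0,0,0,0.15,0,0.25,0],
    [0,0,0,0.15,0,0.2,0],
    [0,0,0,0.15,0,0.1,0],
    [0,0,0,0.1,0,0.1,0],
    [0,0,0,0,0,0.1,0],
    [0,0,0,0,0,0,0],
    [0,0,0,0,0,0,0]
  ]
}}

```text
t: 24.3
tool_pos: [0.4676, -0.0537, 0.1515]
tool_rot: [0.035, -3.14, -0.0]
contact_force: [-0.1, -0.2, 1.5]
opening: 0.0003
```

>>> {"fn": "jog_arm", "kwargs": {
  "deltas": [
    [0,0,0,0,0,0.15,0],
    [0,0,0,0,0,0.15,0],
    [0,0,0,0,0,0.15,0],
    [0,0,0,0,0,0.15,0],
    [0,0,0,0,0,0.1,0],
    [0,0,0,0,0,0,0],
    [0,0,0,0,0,0,0]
  ]
}}

```text
t: 24.88
tool_pos: [0.4679, -0.0538, 0.1445]
tool_rot: [0.035, -3.141, -0.0]
contact_force: [-1.1, -0.0, 2.2]
opening: 0.0
```

>>> {"fn": "jog_arm", "kwargs": {
  "deltas": [
    [0,0,0,0,0,0.06,0],
    [0,0,0,0,0,0.06,0],
    [0,0,0,0,0,0,0],
    [0,0,0,0,0,0,0]
  ]
}}

```text
t: 25.22
tool_pos: [0.468, -0.0538, 0.1435]
tool_rot: [-0.035, 3.141, 0.0]
contact_force: [-1.1, 0.3, 1.9]
opening: 0.0001
```

>>> {"fn": "jog_arm", "kwargs": {
  "deltas": [
    [0,0,0,0,0,0.06,0],
    [0,0,0,0,0,0,0],
    [0,0,0,0,0,0,0]
  ]
}}

```text
t: 25.47
tool_pos: [0.468, -0.0538, 0.1429]
tool_rot: [-0.035, 3.141, 0.0]
contact_force: [-1.1, -0.2, 1.3]
opening: -0.0003
```

>>> {"fn": "jog_arm", "kwargs": {
  "deltas": [
    [0,0,0,0,0,0.05,0],
    [0,0,0,0,0,0,0],
    [0,0,0,0,0,0,0]
  ]
}}

```text
t: 25.72
tool_pos: [0.468, -0.0538, 0.1426]
tool_rot: [-0.035, 3.141, 0.0]
contact_force: [-1.2, 0.2, 3.3]
opening: -0.0
```

>>> {"fn": "jog_arm", "kwargs": {
  "deltas": [
    [0,0,0,0,0,0.04,0],
    [0,0,0,0,0,0,0],
    [0,0,0,0,0,0,0]
  ]
}}

```text
t: 25.97
tool_pos: [0.4681, -0.0538, 0.1425]
tool_rot: [0.035, -3.141, 0.0]
contact_force: [-2.7, 0.8, 5.2]
opening: 0.0001
```

>>> {"fn": "jog_arm", "kwargs": {
  "deltas": [
    [0,0,0,0,0,0.04,0],
    [0,0,0,0,0,0,0],
    [0,0,0,0,0,0,0]
  ]
}}

```text
t: 26.22
tool_pos: [0.4681, -0.0538, 0.1424]
tool_rot: [0.035, -3.141, 0.0]
contact_force: [-3.8, 0.4, 7.5]
opening: 0.0002
```

Bottomed out at 7.5 N. I'll let it up and withdraw, then watch the cover for a second.

>>> {"fn": "jog_arm", "kwargs": {
  "deltas": [
    [0,0,0,0,0,-0.3,0],
    [0,0,0,0,0,-0.4,0],
    [0,0,0,0,0,-0.5,0],
    [0,0,0,0.5,0,-2,0],
    [0,0,0,1,-1,-3,0],
    [0,0,0,1,-2,-3,0],
    [0,0,0,1,-3,-1,0],
    [0,0,0,0,-3,0,0],
    [0,0,0,0,-3,0,0],
    [0,0,0,0,-3,0,0],
    [0,0,0,0,-2,0,0],
    [0,0,0,0,-1,0,0]
  ]
}}

```text
t: 27.22
tool_pos: [0.4368, -0.2367, 0.2437]
tool_rot: [-0.031, 3.141, -0.001]
contact_force: [0.5, -0.2, -0.4]
opening: 0.0002
```

>>> {"fn": "jog_arm", "kwargs": {
  "deltas": [
    [0,0,0,0,0,0,0],
    [0,0,0,0,0,0,0],
    [0,0,0,0,0,0,0],
    [0,0,0,0,0,0,0],
    [0,0,0,0,0,0,0],
    [0,0,0,0,0,0,0],
    [0,0,0,0,0,0,0],
    [0,0,0,0,0,0,0],
    [0,0,0,0,0,0,0],
    [0,0,0,0,0,0,0],
    [0,0,0,0,0,0,0],
    [0,0,0,0,0,0,0]
  ]
}}

```text
t: 28.22
tool_pos: [0.4369, -0.2346, 0.2436]
tool_rot: [0.035, -3.141, -0.0]
contact_force: [0.9, 0.3, 0.1]
opening: 0.0001
```

```bash
python3 - <<'E'
from h import *
st()
im,d=vision.get_image('top'); P=cloud('top',d)
for v in (212,200,180): print(v,np.median(P[v-2:v+3,270:305,2]))
im2,d2=vision.get_image('side')
save('last.png',np.hstack([im[130:300,110:400],im2[130:300,190:450]]),k=1.4)
E
```

```text
t 28.22 pos [ 0.4369 -0.2346  0.2436] R
 [[-1.    -0.022 -0.   ]
 [-0.022  1.     0.   ]
 [ 0.     0.    -1.   ]] F [0.93 0.29 0.12] op 0.0001
212 0.12844616489143879
200 0.1285711833546417
180 0.12834830709305517
```

View pics/last.png

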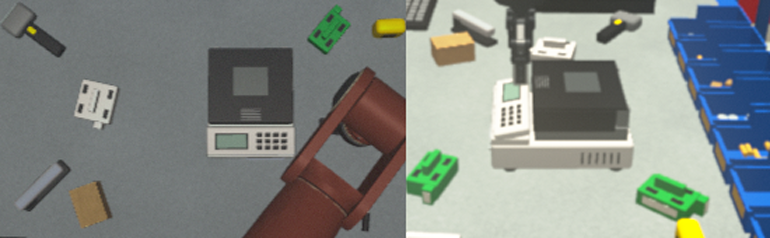

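The cover is level at 128 mm two seconds after release, the arm is clear, and the bystanders in view stand where they were. I'll hand in.

```bash
python3 -c "
from station import ctrl
print(ctrl.finish_job())"
```

```text
the job is handed in; nothing more can be done
None
```

The printer is loaded and its cover is shut and latched; I handed the job in at about 28 s of the 72 s allowed.

- **First press:** I pressed the mark to the end of the catch's travel, about 8 mm down, at 6.2 N vertical (about 7.4 N in total). The catch let go and the cover rose fully.
- **Cassette:** I gripped the narrow white cassette by its rib. As it went into the bay, a side force of up to 4 N appeared, and I shifted about 1.7 mm to remove it. It met the floor at the expected height and I let go. Depth readings then showed its body top level at 90 mm and the rib top at 110 mm, with the nose in its slot.
- **Closing:** I swung the cover shut from behind with about 3 N in the readings between moves, then pressed to the catch's end at 7.5 N vertical (about 8.4 N in total).

**Last checks:** about two seconds after release the cover was still level at 128 mm, and the arm was touching nothing. The bystanders visible in the last picture had not moved. The mug, label roll and marker were outside or hidden in that picture, but the arm never went near them. Force was only read at the end of each move, so a brief peak in between would not have shown. No check failed.

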